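# Press home a con-rod bush on the arbor press and hold it

## Task

Flip the red safety catch on the arbor press up and over so that it stays open, then pull the lever down until the ram has pressed the copper-coloured bush fully home, flush in the con rod, and finish still holding the lever down with the ram bearing firmly on the work, because the retaining compound needs pressure while it grabs: do not let go at the end. Open the catch before you pull, and leave the con rod where it lies and the other things on the bench undisturbed.

Things in the scene. Friction and masses are not known exactly. Their poses are not given: they have to be found in the camera images.
- press: Blue bench arbor press, bolted down. Origin on the bench under the lever's pinion axis; x from the robot's side to its back, y to its left, z up. Foot 250 x 110 mm; head 50 mm wide (y -25 to 25), x -60 to 105, 165 to 255 mm high. Lever and safety catch swing about axes along its y, both in the plane y = +75 mm, 50 mm clear of the head's left side.
- ram: Square steel ram in the press head at x -26 mm, y 0 of the press, top 293 mm above the bench; round pressing pad 36 mm across at its foot. Origin at the pad's underside centre, 89 mm above the bench at rest. Geared to the lever: 15 mm down per rad. 10 N more at the lever's ball is about 110 N more at the ram.
- pinion (a point): Centre of the lever's hub (dark disc, 60 mm across, 30 mm wide along y), 205 mm above the bench, at y +75 mm of the press. The lever turns about this point on the press's y axis.
- lever_grip (a point): Centre of the black ball, 34 mm across, on the robot-side end of the lever (steel bar 16 mm thick), 170 mm from the pinion. At rest the lever slopes 27 degrees (0.471 rad) up from the pinion towards the robot, so the ball is 282 mm high with free air below it.
- lever (a joint): Lever angle, rad. 0 = up at its stop; grows as the ball goes down (level at 0.471); end 0.85. A spring lifts it if let go (5 to 8 N at the ball). Catch closed: it jams after about 0.08. Catch open: the ram meets the bush at 0.13 to 0.35, pressing takes 11 to 14 N in all at the ball; at 0.67 to 0.7 the bush is flush and the ram bottoms (16 N and more at the ball), ball about 171 mm high.
- catch_pivot (a point): Pivot pin of the red safety catch, 50 mm in front of (robot side of) the pinion and 258 mm above the bench, y +75 mm of the press. The catch turns about it on the press's y axis.
- catch_knob (a point): Centre of the red cross-knob on the free end of the catch: a cylinder along the press's y, 24 mm long, 18 mm across, 65 mm from catch_pivot. Closed it lies behind the pivot (towards +x), 272 mm high, above the hub and its tooth (tooth top 257 mm high). Its end faces can be pinched from above. Open it is about 318 mm high, 25 mm in front of the pivot.
- catch (a joint): Safety catch angle, rad. 0 = closed: lying back over the hub, its nose blocking the hub's tooth, kept by its weight. Grows as the knob is lifted up and over the pivot towards the robot. Past about 1.5 it falls by its weight onto its stop at 1.75 (leaning forward past upright) and stays; let go earlier it falls shut. Moves with about 1 N.
- conrod: Loose steel connecting rod, 24 mm thick, flat on the press's round arbor plate (top 55 mm above the bench) and a packing block. Origin at the underside centre of its small end (42 mm across), under the ram; the rod runs from there along its own -y to the big end, 62 mm across, 120 mm away.
- bush (a joint): How far the copper-coloured bush (26 mm across) is pressed into the con rod's small end, m. At 0 it stands 8 mm proud, at 0.008 it is flush (end of travel 0.0083). Starts at 0 to 0.003, slides with about 60 N at the ram, stays where it is pressed to.
- compound: Bystander: squeeze bottle of retaining compound, red with green label and white cap, 34 mm across, 95 mm tall; loose. Origin at its underside.
- piston: Bystander: aluminium engine piston standing on its skirt, 82 mm across, 58 mm tall; loose. Origin at its underside.
- hammer: Bystander: hammer lying on the bench; loose. Origin at its underside.
- spanner: Bystander: steel spanner lying on the bench; loose. Origin at its underside.
- oil_filter: Bystander: blue spin-on oil filter standing on end, 76 mm across, 88 mm tall; loose. Origin at its underside.
- sprayer: Bystander: clear cleaner bottle with green cap, 72 mm across, 190 mm tall; loose. Origin at its underside.
Not all that is in view belongs to the job. Leave any pink look-alike of the conrod alone.

How it is judged (in metres and radians):
On the way, in this order (a step that is already met when the one before it is completed fails the run):
1. the safety catch is flipped over with the lever still up (value of joint catch above 1.5 rad and value of joint lever below 0.15 rad), for 0.2 s.
2. the bush is pressed flush by the ram (value of joint bush above 0.0073 m and contact force between ram and conrod above 10 N), for 0.2 s.
At the end, for the whole second after the job is handed in: The catch stands open (over 1.5 rad), the bush is within 0.7 mm of flush, the fingers hold the lever down (over 2 N on it) with the ram bearing on the work with more than 30 N, and the con rod is within 12 mm of where it lay (value of joint catch above 1.5 rad and value of joint lever above 0.5 rad and value of joint bush above 0.0073 m and contact force between ram and conrod above 30 N and contact force between the fingers and lever above 2 N and distance of conrod from where it was at the start of the episode below 0.012 m); the arm keeps its last pose, push and grip.
It fails at once if the lever is pulled while the catch is closed (value of joint lever above 0.2 rad and value of joint catch below 0.8 rad).
It fails at once if the con rod is knocked out of place (distance of conrod from where it was at the start of the episode above 0.015 m).
It fails at once if something else on the bench is disturbed (distance of any of compound, piston, hammer, spanner, oil_filter, sprayer from where it was at the start of the episode above 0.03 m).
It also fails if it takes over 48 s, if anything falls off the work surface, if the arm or the gripper's body presses on something with over 40 N, if the wrist force passes 120 N, or if a joint passes its speed limit or range.

## Robot

A 7-joint arm with a two-finger parallel gripper is mounted at the origin on the work surface. World frame = base frame: x ahead of the robot, y to its left, z up, the work surface at z = 0. Lengths are in mm, angles in rad, forces in N, time in s.
With the tool pointing down it reaches from about 400 to 850 mm from the base axis. Payload 10.4 kg.
Tool frame: the origin (TCP) lies between the finger pads; the fingertips stand tips_ahead ahead of it and the grasp point (between the pads) is the TCP (tips_ahead is the distance from the TCP to the fingertips, in mm); z points along the fingers, y is the line along which they close (so a half turn about z gives the same grasp; the last joint's range is limited). The gripper opens to 87 mm and grips with 3 to 60 N. Pads are 19 mm wide; open, the fingers measure 117 mm over their backs; the gripper's body (75 mm by 190 mm) begins 51 mm behind the grasp point.
Start: joints at [1.196, 0.332, -0.065, 1.46, 0.022, 1.35, -0.088], TCP at [215.39, -586.736, 220.476] pointing down, gripper open.
Joint ranges: [-2.6, 2.6], [-0.5, 2.12], [-1.47, 1.34], [0.16, 2.42], [-1.27, 4.41], [0.06, 2.06], [-2.6, 2.6]. Speed limits (rad/s): [2.22, 2.22, 2.79, 2.79, 3.14, 3.14, 3.14].

## Interface

Orientations are given as [roll, pitch, yaw] about the fixed x, y, z axes, in that order (R = Rz(yaw) Ry(pitch) Rx(roll)).
In Python, from plant import * gives the robot as it stands.
- The arm moves only by the tool arm_command, never from a script. Its argument "moves" is a list of rows, each a list of 6 numbers: the shift along the tool's x, y, z in mm, then the turn, a rotation vector about the tool's x, y, z in degrees. A call has exactly 10 rows; each row is the pose to reach, as a shift and turn from the pose commanded when the call began, along the tool's axes at that moment; what a row does not reach only later rows make up. A row lasts 1/12 s, in which the tool goes at most 41.7 mm and 7.16 degrees, less where a joint would pass 70% of its speed; a pose out of reach is approached as far as the arm can. A call with a gripper value outside its range is refused whole. "jaw" is the opening, from 0 (shut) to 1 (fully open), set as the call begins (left out, the last holds). The fingers move at their own pace and stop on an object; "force" is the grip in N (left out, the last holds). Time passes only in rows, so rows that repeat a pose let the fingers close, or fill a call up. It gives the time, the measured TCP pose, the force, the opening and the grip force at its end, in the units of the state.
- state(): the state, without advancing time (a new reading comes with each control period).
- read_camera(name): name is "scene" or "top" or "wrist"; returns the picture (400x640x3 uint8, red, green, blue); there is no depth.
- camera_model(name): a dict with "K" (3x3 intrinsics, pixels), "camera_from_world" (4x4, takes a point from world to camera coordinates); the wrist camera has in their place "mount" (4x4, takes a point from camera to tool coordinates, whose origin is the TCP and whose axes are the flange's). Camera axes: x right, y up, looking along -z (the intrinsics and any distortion apply to the point x, -y, -z); pixel columns grow to the right and rows downward; lengths in mm; the calibration is good to about 2 mm. The wrist camera is an equidistant fisheye: a pixel r from the principal point sees the ray r / f radians off the axis. A picture is of the moment at which its call begins: read the wrist's pose just before it. camera_model takes no time and is no camera call.
- hand_in(): hands the job in; it is judged then, once.
The state is a dict: "time_s": time; "joints": joint angles; "dq": joint speeds; "effort": joint torques, N m; "position": TCP position; "tcp_rot": TCP orientation; "force": force on the tool from outside, world axes, zero at the start; "torque": the same for the moment, N m; "gripper_width": finger opening in mm; "gripper_force": force on a finger pad.
Only numpy, scipy, OpenCV 4.12 (cv2) and the standard library are available. Lean on these libraries where they do the work, as an engineer would, in place of code of your own. Each camera call takes 0.05 s, during which the arm holds its last target. There are 200 camera calls.

## Working session

There is one attempt and no reset: what is moved stays moved. The work goes in short steps, Python scripts to look and compute and a tool call to move; the robot and the scene stay as the last step left them, time stands still between calls to the robot, and variables do not carry over. Pictures are saved under pics/ and viewed, at most 10 in all, crops included, and the job is handed in when it is done.

Besides the shell and the picture viewer there is one more tool, called after "Call:" by a JSON object that holds its "method" and its "body". arm_command: Moves the arm, as the interface text tells. Its arguments: {"type":"object","properties":{"moves":{"type":"array"},"jaw":{"type":"number"},"force":{"type":"number"}},"required":["moves"]}

```bash
mkdir -p pics; ls
python3 - <<'E'
from plant import *
import cv2
s=state();print(s)
for n in("scene","top"):
    cv2.imwrite(f"pics/{n}0.png",read_camera(n)[:,:,::-1]); 
    m=camera_model(n);print(n,{k:(v.round(3).tolist() if hasattr(v,'round') else v) for k,v in m.items()})
print(camera_model("wrist"))
E
```

```text
pics
{'time_s': 0.0, 'joints': array([ 1.19641064,  0.33285963, -0.06472982,  1.46095786,  0.02160144,
        1.3498935 , -0.08852513]), 'dq': array([-0.00191418,  0.00060718,  0.00075399, -0.00080621,  0.00127182,
       -0.00050662,  0.00054063]), 'effort': array([-3.21234775e-04, -6.23248386e+01,  2.45667488e-02, -3.89886940e+01,
       -6.12370460e-02,  3.97498417e-02,  1.33511958e-04]), 'position': array([ 215.23274566, -586.34794295,  219.65376396]), 'tcp_rot': array([-3.14017130e+00,  5.85047664e-05,  3.51810445e-01]), 'force': array([-0.51672788, -0.52540575,  0.44935465]), 'torque': array([0.02547819, 0.03455953, 0.02622848]), 'gripper_force': 0.0, 'gripper_width': 87.37447479871969}
scene {'K': [[477.962, 0.0, 318.873], [0.0, 477.962, 194.12], [0.0, 0.0, 1.0]], 'camera_from_world': [[0.662, 0.749, 0.025, -332.884], [-0.408, 0.333, 0.85, 19.612], [0.628, -0.573, 0.526, -1903.966], [0.0, 0.0, 0.0, 1.0]]}
top {'K': [[516.218, 0.0, 312.654], [0.0, 516.218, 195.506], [0.0, 0.0, 1.0]], 'camera_from_world': [[0.018, -1.0, 0.005, -2.766], [0.993, 0.019, 0.115, -494.028], [-0.115, 0.003, 0.993, -1958.767], [0.0, 0.0, 0.0, 1.0]]}
{'K': array([[309.70691629,   0.        , 319.36551095],
       [  0.        , 309.70691629, 201.25261916],
       [  0.        ,   0.        ,   1.        ]]), 'mount': array([[-8.07422300e-04,  9.68608632e-01,  2.48589352e-01,
         6.69053177e+01],
       [ 9.99999651e-01,  8.35724248e-04, -8.31774310e-06,
        -1.65413751e-01],
       [-2.15808787e-04,  2.48589259e-01, -9.68608969e-01,
        -1.62524646e+02],
       [ 0.00000000e+00,  0.00000000e+00,  0.00000000e+00,
         1.00000000e+00]])}
```

View pics/scene0.png

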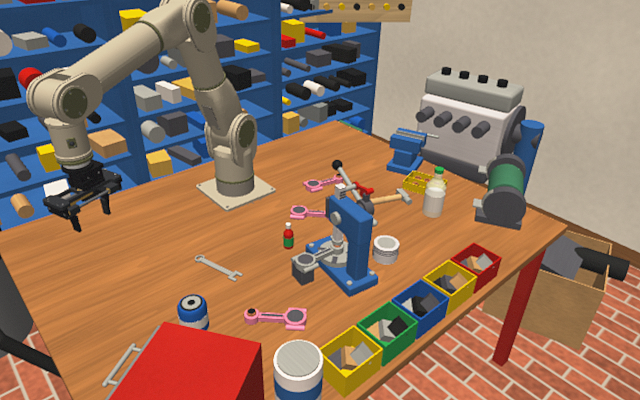

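View pics/top0.png

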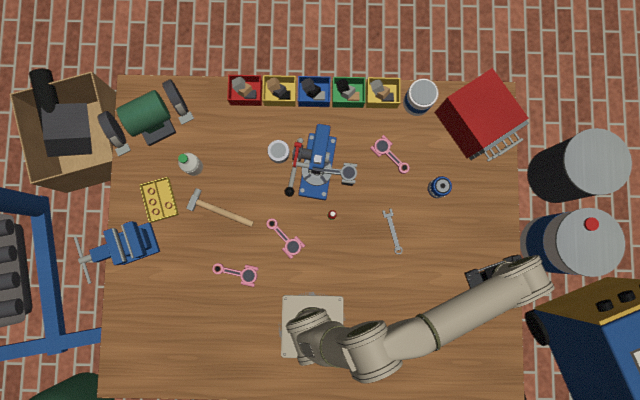

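The press is near top pixel (317,160), with the ball at about (289,191) and the red catch at about (297,153). In the scene view, the ball is at (337,164) and the catch at (362,187). I'll enlarge both.

Run:
```python
import cv2,numpy as np
a=cv2.imread("pics/top0.png")[115:215,260:360];b=cv2.imread("pics/scene0.png")[140:300,280:410]
f=lambda i,k:cv2.resize(i,None,fx=k,fy=k,interpolation=cv2.INTER_CUBIC)
a=f(a,4);b=f(b,3.0)
o=np.zeros((max(a.shape[0],b.shape[0]),a.shape[1]+b.shape[1],3),np.uint8);o[:a.shape[0],:a.shape[1]]=a;o[:b.shape[0],a.shape[1]:]=b
cv2.imwrite("pics/crop1.png",o);print(o.shape)
```

```text
(480, 790, 3)
```

View pics/crop1.png

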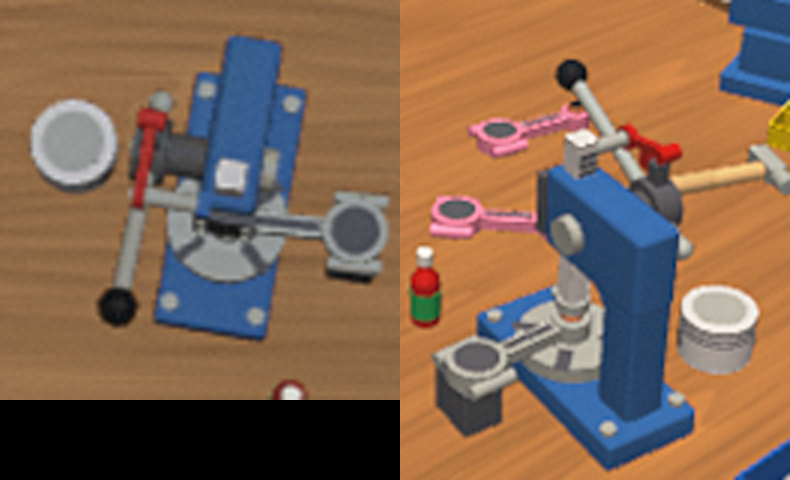

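Enlarged top view: ball (117,306), knob (153,118), ram top (232,176). Enlarged scene view: ball (571,74), knob about (660,153), ram top (579,137). I'll fit the press pose to these.

```bash
cat > h.py <<'E'
from plant import *
import numpy as np,cv2
from scipy.optimize import least_squares
from scipy.spatial.transform import Rotation as R
def proj(n,P):
    m=camera_model(n);q=m["camera_from_world"]@np.append(P,1);q=m["K"]@np.array([q[0],-q[1],-q[2]]);return q[:2]/q[2]
def W(p,P): c,s=np.cos(p[2]),np.sin(p[2]);return np.array([p[0]+c*P[0]-s*P[1],p[1]+s*P[0]+c*P[1],P[2]])
BALL=[-170*np.cos(.471),75,282];KN=[-50+63.5,75,272];RAM=[-26,0,293];PIV=[-50,75,258]
E
python3 - <<'E'
from h import *
t=lambda x,y:np.array([260+(x+.5)/4-.5,115+(y+.5)/4-.5]); s=lambda x,y:np.array([280+(x-400+.5)/3-.5,140+(y+.5)/3-.5])
F=[[-1]*3]
obs=[("top",BALL,t(117,306)),("top",KN,t(153,118)),("top",RAM,t(232,176)),("scene",BALL,s(571,74)),("scene",RAM,s(579,137)),("scene",KN,s(660,152))]
f=lambda p:np.concatenate([proj(n,W(p,P))-o for n,P,o in obs])
r=least_squares(f,[600,0,-.1],x_scale=[100,100,.3]);p=r.x;print(p.round(3));print(r.fun.reshape(-1,2).round(2))
for P in(BALL,KN,PIV,RAM):print(W(p,P).round(1))
E
```

```text
[ 6.13735e+02 -1.23430e+01 -1.71000e-01]
[[-0.05  0.23]
 [ 0.43  0.47]
 [ 0.2   0.13]
 [-0.12  0.01]
 [-0.31 -0.33]
 [ 1.27  0.48]]
[477.3  87.4 282. ]
[639.8  59.3 272. ]
[577.3  70.1 258. ]
[588.1  -7.9 293. ]
```

Call:
{"method": "arm_command", "body": {"moves": [[0,0,-35,0,0,0],[10,-7,-70,0,0,2],[30,-22,-100,0,0,5],[60,-44,-125,0,0,8],[93,-68,-140,0,0,10],[126,-92,-140,0,0,12],[159,-116,-140,0,0,15],[192,-140,-140,0,0,18],[225,-165,-140,0,0,20],[258,-190,-140,0,0,22]], "jaw": 0.6, "force": 15}}

```text
time_s: 0.93
position: [391.9, -318.7, 360.3]
tcp_rot: [3.141, 0.0, -0.034]
force: [1.0, -0.7, -0.3]
gripper_width: 52.2
gripper_force: 0.0
```

```bash
cat >> h.py <<'E'
PP=[613.7,-12.3,-.171]
def to(P,yaw=-.171,pitch=0):
    # delta in current tool axes to reach world point
    s=state();A=R.from_euler('xyz',s["tcp_rot"]);d=A.inv().apply(np.array(P)-s["position"])
    B=R.from_euler('xyz',[np.pi,pitch,yaw]);print("t",round(s["time_s"],2),"pos",s["position"].round(1),"rot",s["tcp_rot"].round(3),"F",s["force"].round(1),"w",round(s["gripper_width"],1),round(s["gripper_force"],1));print("shift",d.round(1),"rotv",np.degrees((A.inv()*B).as_rotvec()).round(1))
E
python3 -c "
from h import *
to(W(PP,[KN[0],75,345]))
import plant;print([k for k in dir(plant) if k[0]!='_'])
print(globals().get('tips_ahead'))"
```

```text
t 0.93 pos [ 391.9 -318.7  360.3] rot [ 3.141  0.    -0.034] F [ 1.  -0.7 -0.3] w 52.2 0.0
shift [ 234.9 -386.3   15.1] rotv [0.  0.  7.8]
['IKError', 'camera_model', 'hand_in', 'read_camera', 'state', 'tips_ahead']
19.0
```

Call:
{"method": "arm_command", "body": {"moves": [[21,-34,0,0,0,1],[42,-69,0,0,0,2],[63,-104,0,0,0,3],[84,-138,0,0,0,4],[105,-172,0,0,0,5],[126,-207,0,0,0,6],[147,-242,0,0,0,7],[168,-276,0,0,0,8],[189,-310,0,0,0,8],[210,-345,0,0,0,8]]}}

```text
time_s: 1.77
position: [613.0, 18.7, 360.1]
tcp_rot: [3.141, 0.0, -0.173]
force: [0.9, -1.0, 0.2]
gripper_width: 52.0
gripper_force: 0.0
```

```bash
python3 -c "
from h import *
to(W(PP,[KN[0],75,345]))"
```

```text
t 1.77 pos [613.   18.7 360.1] rot [ 3.141  0.    -0.173] F [ 0.9 -1.   0.2] w 52.0 0.0
shift [ 19.4 -44.6  15.1] rotv [ 0.   0.  -0.1]
```

Call:
{"method": "arm_command", "body": {"moves": [[8,-18,0,0,0,0],[16,-36,0,0,0,0],[19,-45,5,0,0,0],[19,-45,10,0,0,0],[19,-45,15,0,0,0],[19,-45,15,0,0,0],[19,-45,15,0,0,0],[19,-45,15,0,0,0],[19,-45,15,0,0,0],[19,-45,15,0,0,0]]}}

```text
time_s: 2.6
position: [638.7, 57.9, 345.9]
tcp_rot: [3.141, -0.001, -0.173]
force: [0.2, 0.3, 0.7]
gripper_width: 52.0
gripper_force: 0.0
```

```bash
python3 -c "
from h import *
to(W(PP,[KN[0],75,282]))
i=read_camera('wrist');cv2.imwrite('pics/w1.png',cv2.resize(i[:,:,::-1],(800,500)))"
```

```text
t 2.6 pos [638.7  57.9 345.9] rot [ 3.141e+00 -1.000e-03 -1.730e-01] F [0.2 0.3 0.7] w 52.0 0.0
shift [ 0.8 -1.5 63.9] rotv [ 0.  -0.  -0.1]
```

View pics/w1.png

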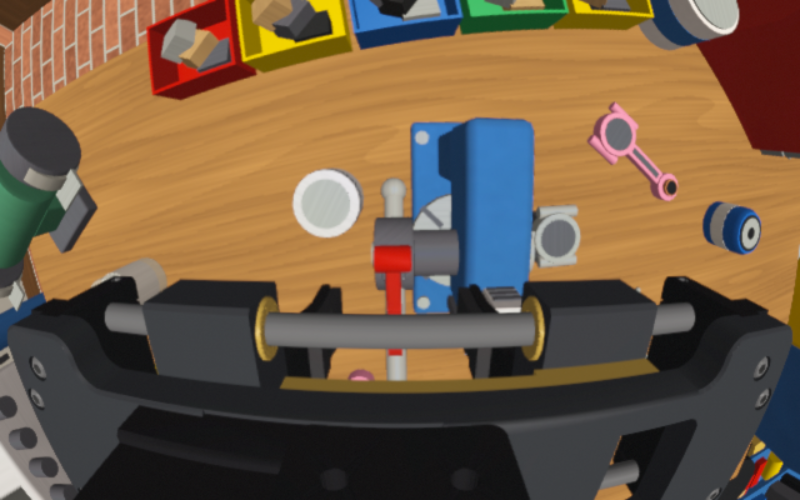

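The wrist view shows the red knob at about (393,259) of 800x500, sitting slightly left of the jaw's mid-line. I'll check it against the prediction.

```bash
python3 -c "
from h import *
s=state();m=camera_model('wrist');K=m['K'];A=R.from_euler('xyz',s['tcp_rot'])
u=np.array([(393+.5)*.8-.5-K[0,2],(259+.5)*.8-.5-K[1,2]]);r=np.hypot(*u);th=r/K[0,0]
d=np.array([np.sin(th)*u[0]/r,-np.sin(th)*u[1]/r,-np.cos(th)])
M=m['mount'];o=A.apply(M[:3,3])+s['position'];w=A.apply(M[:3,:3]@d)
z=281;P=o+w*(z-o[2])/w[2];print(P.round(1),W(PP,[KN[0],75,272]).round(1))
to([P[0],P[1],282])"
```

```text
[643.3  61.  281. ] [639.8  59.3 272. ]
t 2.65 pos [638.7  58.1 345.8] rot [ 3.142e+00 -1.000e-03 -1.720e-01] F [0.6 0.3 0.1] w 52.4 0.0
shift [ 4.  -3.7 63.8] rotv [ 0.  -0.  -0.1]
```

Call:
{"method": "arm_command", "body": {"moves": [[2,-2.5,15,0,0,0],[2,-2.5,30,0,0,0],[2,-2.5,42,0,0,0],[2,-2.5,52,0,0,0],[2,-2.5,58,0,0,0],[2,-2.5,63,0,0,0],[2,-2.5,65,0,0,0],[2,-2.5,65,0,0,0],[2,-2.5,65,0,0,0],[2,-2.5,65,0,0,0]]}}

```text
time_s: 3.48
position: [641.3, 60.6, 281.1]
tcp_rot: [-3.141, -0.001, -0.172]
force: [-0.1, -0.2, -0.2]
gripper_width: 52.1
gripper_force: 0.0
```

Call:
{"method": "arm_command", "body": {"moves": [[0,0,0,0,0,0],[0,0,0,0,0,0],[0,0,0,0,0,0],[0,0,0,0,0,0],[0,0,0,0,0,0],[0,0,0,0,0,0],[0,0,0,0,0,0],[0,0,0,0,0,0],[0,0,0,0,0,0],[0,0,0,0,0,0]], "jaw": 0.2, "force": 8}}

```text
time_s: 4.32
position: [641.1, 60.6, 280.4]
tcp_rot: [3.142, -0.0, -0.172]
force: [-0.2, -0.9, 0.3]
gripper_width: 17.5
gripper_force: 0.0
```

```bash
python3 -c "
from h import *
i=read_camera('wrist')[130:330,180:460];j=read_camera('scene')[120:270,270:420]
a=cv2.resize(i,(448,320));b=cv2.resize(j,(340,340));o=np.zeros((340,790,3),np.uint8);o[:320,:448]=a;o[:,450:]=b
cv2.imwrite('pics/w2.png',o[:,:,::-1])"
```

```text
(no output)
```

View pics/w2.png

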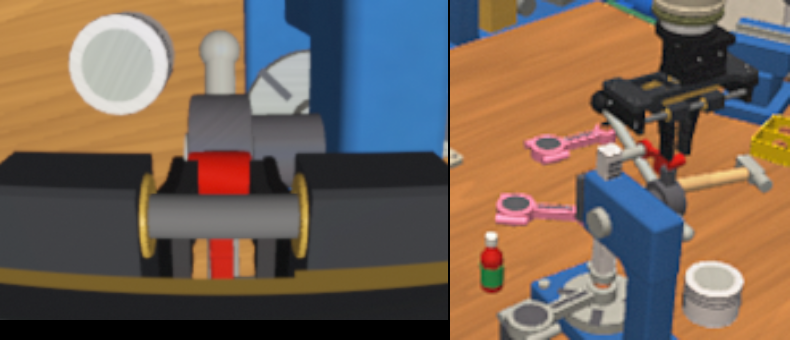

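The gripper closed to 17.5 mm with no force, so it missed the knob. I'll overlay the predicted points to see the actual offset.

```bash
cat >> h.py <<'E'
def wproj(P):
    s=state();m=camera_model('wrist');K=m['K'];A=R.from_euler('xyz',s['tcp_rot'])
    q=np.linalg.inv(m['mount'])@np.append(A.inv().apply(np.array(P)-s['position']),1);q=np.array([q[0],-q[1],-q[2]])
    r=np.hypot(q[0],q[1]);th=np.arctan2(r,q[2]);return K[:2,2]+K[0,0]*th*q[:2]/r
E
python3 -c "
from h import *
def crop(n,c,k,sz,pts,pr):
    i=read_camera(n)[:,:,::-1];x,y=c;w=sz//k//2;i=cv2.resize(i[y-w:y+w,x-w:x+w],None,fx=k,fy=k,interpolation=cv2.INTER_CUBIC).copy()
    for P,col in pts:
        u=pr(P);q=((u-[x-w,y-w])*k+k/2).astype(int);cv2.circle(i,tuple(int(v) for v in q),3,col,-1)
    return i
t=state()['position'];c,s_=np.cos(-.171),np.sin(-.171);ey=np.array([-s_,c,0])
pts=[(W(PP,[KN[0],63,272]),(0,255,0)),(W(PP,[KN[0],87,272]),(0,255,0)),(W(PP,PIV),(255,255,0)),(t+[0,0,-19],(255,0,255)),(W(PP,[0,90,205]),(0,255,255))]
a=crop('wrist',(318,215),4,396,pts,wproj);b=crop('scene',(362,185),8,396,pts,lambda P:proj('scene',P))
cv2.imwrite('pics/w3.png',np.hstack([a[:384,:384],b[:384,:384]]));print(a.shape,b.shape)"
```

```text
(392, 392, 3) (384, 384, 3)
```

View pics/w3.png

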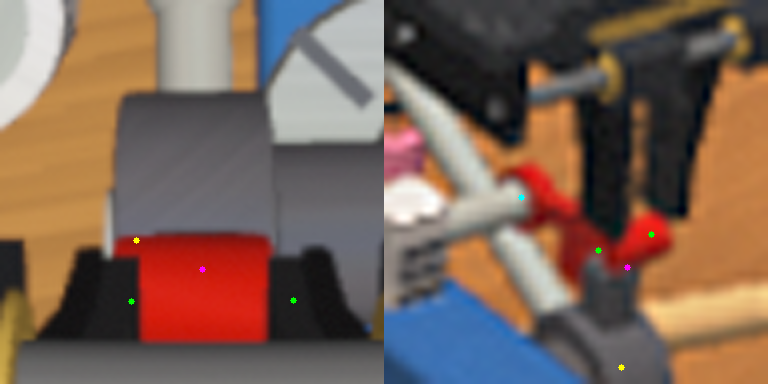

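The overlay shows the visible fingertips at (605,237) and (672,215) ending just above the knob, about 20 mm higher than expected. The tips are therefore over the knob rather than beside it. I'll open, go 20 mm lower and close again; there is still room above the hub.

Call:
{"method": "arm_command", "body": {"moves": [[0,0,0,0,0,0],[0,-1,0,0,0,0],[0,-1,0,0,0,0],[0,-1,0,0,0,0],[0,-1,4,0,0,0],[0,-1,8,0,0,0],[0,-1,12,0,0,0],[0,-1,16,0,0,0],[0,-1,19,0,0,0],[0,-1,19,0,0,0]], "jaw": 0.55}}

```text
time_s: 5.35
position: [641.0, 61.4, 260.4]
tcp_rot: [3.141, 0.001, -0.172]
force: [0.4, -0.7, -0.2]
gripper_width: 47.9
gripper_force: 0.0
```

Call:
{"method": "arm_command", "body": {"moves": [[0,0,0,0,0,0],[0,0,0,0,0,0],[0,0,0,0,0,0],[0,0,0,0,0,0],[0,0,0,0,0,0],[0,0,0,0,0,0],[0,0,0,0,0,0],[0,0,0,0,0,0],[0,0,0,0,0,0],[0,0,0,0,0,0]], "jaw": 0.15, "force": 8}}

```text
time_s: 6.18
position: [641.5, 61.9, 261.6]
tcp_rot: [-3.141, -0.001, -0.171]
force: [2.7, 2.9, 0.8]
gripper_width: 24.0
gripper_force: 8.0
```

It now grips the knob at 24.0 mm. I'll swing it along the arc.

Call:
{"method": "arm_command", "body": {"moves": [[-1,0,-5,0,0,0],[-3,0,-10,0,0,0],[-5,0,-15,0,0,0],[-8,0,-20,0,0,0],[-11,0,-25,0,0,0],[-15,0,-29.5,0,0,0],[-19,0,-33.5,0,0,0],[-23.5,0,-37,0,0,0],[-28,0,-40,0,0,0],[-33,0,-43,0,0,0]]}}

```text
time_s: 7.02
position: [608.7, 67.0, 305.2]
tcp_rot: [3.142, -0.001, -0.172]
force: [2.3, 1.5, 0.7]
gripper_width: 23.7
gripper_force: 8.0
```

Call:
{"method": "arm_command", "body": {"moves": [[-5,0,-3,0,0,0],[-10,0,-5,0,0,0],[-16,0,-6.5,0,0,0],[-22,0,-7.5,0,0,0],[-28,0,-8,0,0,0],[-33,0,-8,0,0,0],[-39,0,-8,0,0,0],[-44,0,-7,0,0,0],[-48,0,-6,0,0,0],[-51,0,-5,0,0,0]]}}

```text
time_s: 7.85
position: [557.9, 75.2, 309.4]
tcp_rot: [3.14, 0.0, -0.173]
force: [-0.9, -5.1, 4.3]
gripper_width: 23.7
gripper_force: 8.0
```

Call:
{"method": "arm_command", "body": {"moves": [[-2,0,1,0,0,0],[-2,0,1,0,0,0],[-2,0,1,0,0,0],[-2,0,1,0,0,0],[-2,0,1,0,0,0],[-2,0,-9,0,0,0],[-2,0,-24,0,0,0],[-2,0,-44,0,0,0],[-2,0,-64,0,0,0],[-2,0,-74,0,0,0]], "jaw": 0.7}}

```text
time_s: 8.68
position: [557.0, 76.6, 386.5]
tcp_rot: [-3.141, -0.003, -0.172]
force: [0.1, 0.9, 0.0]
gripper_width: 60.4
gripper_force: 0.0
```

```bash
python3 -c "
from h import *
to(W(PP,[BALL[0],75,330]));print(state()['joints'].round(2))
b=read_camera('scene')[90:240,280:430]
cv2.imwrite('pics/s4.png',cv2.resize(b,(600,600),interpolation=cv2.INTER_CUBIC)[:,:,::-1])"
```

```text
t 8.68 pos [557.   76.6 386.5] rot [-3.141e+00 -3.000e-03 -1.720e-01] F [0.1 0.9 0. ] w 60.4 0.0
shift [-80.7   3.1  56.3] rotv [-0.1 -0.2 -0. ]
[ 0.29  0.21 -0.61  1.3   0.12  1.66 -2.05]
```

View pics/s4.png

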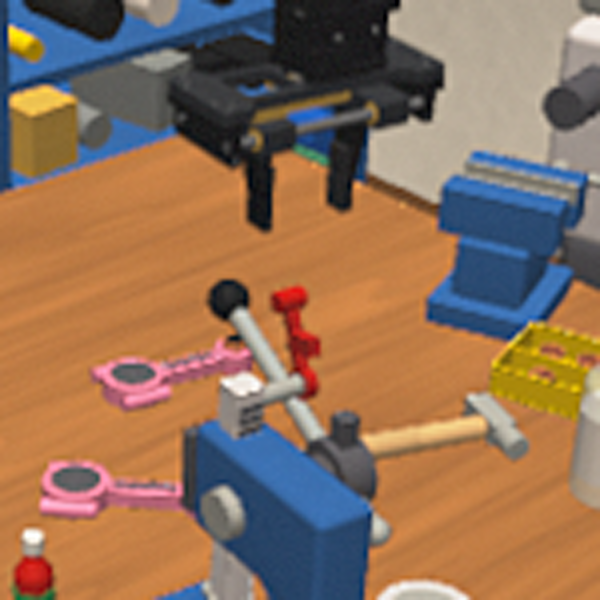

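The picture shows the catch open with its knob at (290,298) and staying there. The lever is still up, with the ball at (229,299). I'll check where the fingertips really are from (262,228) and (340,207) in this crop.

```bash
python3 -c "
from h import *
s=state();t=s['position'];c,sn=np.cos(-.172),np.sin(-.172);ey=np.array([-sn,c,0])
for k in(0,19): print(k,[((proj('scene',t+ey*e+[0,0,-k])-[280,90])*4).round() for e in(-37,37)])
print('ball',((proj('scene',W(PP,BALL))-[280,90])*4).round())
to(W(PP,[BALL[0]-25,75,336]),pitch=0)
print(W(PP,[BALL[0],75,282]))"
```

```text
0 [array([255., 225.]), array([338., 204.])]
19 [array([254., 249.]), array([336., 227.])]
ball [226. 297.]
t 8.73 pos [557.3  76.7 387.3] rot [-3.14  -0.004 -0.172] F [-0.6 -0.2  1.4] w 60.3 0.0
shift [-106.     3.3   50.9] rotv [-0.1 -0.2 -0. ]
[477.1825072  87.3847815 282.       ]
```

The reported TCP sits at the real fingertips, so I'll aim it about 13 mm past the ball's centre. Next is a 25° tilt and the pre-approach.

Call:
{"method": "arm_command", "body": {"moves": [[-15,0,0,0,3,0],[-30,1,0,0,6,0],[-45,2,5,0,10,0],[-60,3,15,0,14,0],[-75,3,25,0,18,0],[-88,3,35,0,22,0],[-101,3,50,0,25,0],[-101,3,60,0,25,0],[-101,3,63,0,25,0],[-101,3,63,0,25,0]], "jaw": 0.75}}

```text
time_s: 9.57
position: [456.5, 90.4, 319.9]
tcp_rot: [3.141, -0.435, -0.172]
force: [0.1, 0.9, -0.1]
gripper_width: 65.1
gripper_force: 0.0
```

```bash
python3 -c "
from h import *
to(W(PP,[BALL[0]+5.5,75,270]));s=state();print(s['joints'].round(2))
t=s['position'];A=R.from_euler('xyz',s['tcp_rot']);print(A.as_matrix().round(2))
i=read_camera('wrist');print(wproj(W(PP,BALL)))
cv2.imwrite('pics/w5.png',cv2.resize(i[:,:,::-1],(800,500)))"
```

```text
t 9.57 pos [456.5  90.4 319.9] rot [ 3.141 -0.435 -0.172] F [ 0.1  0.9 -0.1] w 65.1 0.0
shift [ 2.9 -0.6 56.3] rotv [  0.  -24.9  -0. ]
[ 0.34 -0.4  -0.6   1.98 -0.05  1.1  -2.  ]
[[ 0.89 -0.17  0.42]
 [-0.15 -0.99 -0.07]
 [ 0.42  0.   -0.91]]
[318.44568479 216.68282743]
```

View pics/w5.png

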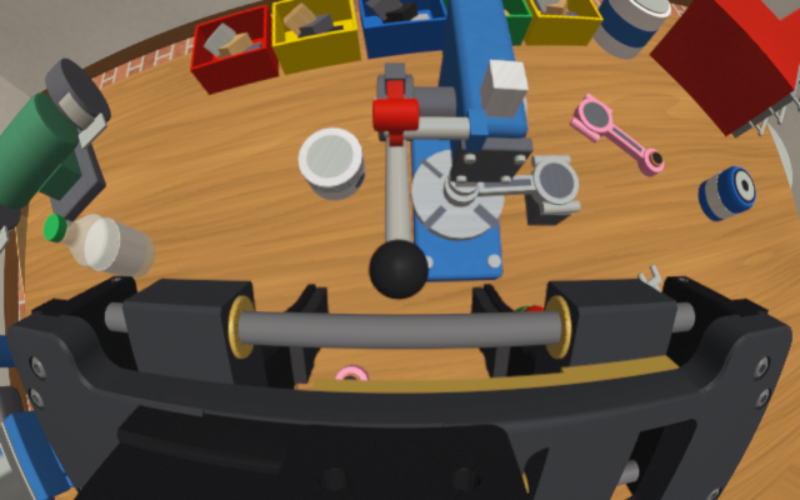

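The ball is where the prediction puts it, at (398,269). Joint 2 is near its limit, so I'll reduce the tilt to about 15° while descending, then grip the ball.

Call:
{"method": "arm_command", "body": {"moves": [[1,0,8,0,-2,0],[1,-1,16,0,-4,0],[2,-1,24,0,-6,0],[2,-1,32,0,-8,0],[2,-1,40,0,-10,0],[2,-1,47,0,-10,0],[2,-1,53,0,-10,0],[2,-1,56,0,-10,0],[2,-1,56,0,-10,0],[2,-1,56,0,-10,0]]}}

```text
time_s: 10.45
position: [481.7, 87.3, 270.7]
tcp_rot: [3.141, -0.262, -0.171]
force: [-0.6, 0.2, 0.7]
gripper_width: 65.7
gripper_force: 0.0
```

Call:
{"method": "arm_command", "body": {"moves": [[0,0,0,0,0,0],[0,0,0,0,0,0],[0,0,0,0,0,0],[0,0,0,0,0,0],[0,0,0,0,0,0],[0,0,0,0,0,0],[0,0,0,0,0,0],[0,0,0,0,0,0],[0,0,0,0,0,0],[0,0,0,0,0,0]], "jaw": 0.2, "force": 45}}

```text
time_s: 11.28
position: [481.7, 86.6, 270.6]
tcp_rot: [3.141, -0.262, -0.172]
force: [-2.5, -5.1, 3.7]
gripper_width: 32.0
gripper_force: 45.0
```

```bash
python3 -c "
from h import *
to(W(PP,[BALL[0]+3.4,75,269.5]));s=state();print(s['joints'].round(2))"
```

```text
t 11.28 pos [481.7  86.6 270.6] rot [ 3.141 -0.262 -0.172] F [-2.5 -5.1  3.7] w 32.0 45.0
shift [-1.4 -0.1  0.7] rotv [  0.1 -15.   -0.1]
[ 0.36 -0.18 -0.64  1.9   0.01  1.15 -2.02]
```

The width of 32 mm is less than the ball's 34 mm, so the pads sit slightly off its equator. I'll regrip 8 mm deeper.

Call:
{"method": "arm_command", "body": {"moves": [[0,0,0,0,0,0],[0,0,0,0,0,0],[0,0,0,0,0,0],[0,0,0,0,0,0],[0,0,2,0,0,0],[0,0,4,0,0,0],[-1,0,6,0,0,0],[-1,0,8,0,0,0],[-1,0,8,0,0,0],[-1,0,8,0,0,0]], "jaw": 0.65}}

```text
time_s: 12.12
position: [482.8, 87.0, 262.3]
tcp_rot: [3.142, -0.262, -0.172]
force: [0.3, 0.2, -0.2]
gripper_width: 56.6
gripper_force: 0.0
```

Call:
{"method": "arm_command", "body": {"moves": [[0,0,0,0,0,0],[0,0,0,0,0,0],[0,0,0,0,0,0],[0,0,0,0,0,0],[0,0,0,0,0,0],[0,0,0,0,0,0],[0,0,0,0,0,0],[0,0,0,0,0,0],[0,0,0,0,0,0],[0,0,0,0,0,0]], "jaw": 0.2, "force": 45}}

```text
time_s: 12.95
position: [482.8, 86.3, 262.5]
tcp_rot: [3.141, -0.262, -0.172]
force: [-2.0, -4.6, 2.6]
gripper_width: 32.0
gripper_force: 45.0
```

Call:
{"method": "arm_command", "body": {"moves": [[-5.5,0,6.5,0,0,0],[-11,0,13,0,0,0],[-15.5,0,20,0,0,0],[-20,0,27.5,0,0,0],[-24,0,35,0,0,0],[-28,0,42.5,0,0,0],[-31,0,50,0,0,0],[-34,0,58,0,0,0],[-34,0,58,0,0,0],[-34,0,58,0,0,0]]}}

```text
time_s: 13.78
position: [465.5, 89.1, 198.2]
tcp_rot: [3.14, -0.263, -0.172]
force: [-5.8, -7.1, 9.0]
gripper_width: 32.0
gripper_force: 45.1
```

```bash
python3 -c "
from h import *
to([0,0,0]);s=state();print(s['joints'].round(2))"
```

```text
t 13.78 pos [465.5  89.1 198.2] rot [ 3.14  -0.263 -0.172] F [-5.8 -7.1  9. ] w 32.0 45.1
shift [-479.5  167.5   76.6] rotv [  0.1 -15.   -0.1]
[ 0.36 -0.17 -0.67  2.04  0.02  1.   -2.07]
```

Call:
{"method": "arm_command", "body": {"moves": [[-1.5,0,4,0,0,0],[-2.5,0,8,0,0,0],[-3.5,0,12,0,0,0],[-4.7,0,16,0,0,0],[-5.5,0,20,0,0,0],[-6.5,0,24.5,0,0,0],[-7.3,0,29,0,0,0],[-8,0,33,0,0,0],[-8.4,0,37,0,0,0],[-8.7,0,41,0,0,0]]}}

```text
time_s: 14.62
position: [467.7, 88.7, 156.3]
tcp_rot: [3.14, -0.262, -0.173]
force: [-8.9, -7.5, 10.9]
gripper_width: 31.5
gripper_force: 44.9
```

Call:
{"method": "arm_command", "body": {"moves": [[0,0,1,0,0,0],[0,0,2,0,0,0],[-0.3,0,3,0,0,0],[-0.3,0,4,0,0,0],[-0.4,0,5,0,0,0],[-0.4,0,6,0,0,0],[-0.4,0,7,0,0,0],[-0.4,0,7,0,0,0],[-0.4,0,7,0,0,0],[-0.4,0,7,0,0,0]]}}

```text
time_s: 15.45
position: [468.9, 88.5, 149.5]
tcp_rot: [3.14, -0.262, -0.172]
force: [-7.8, -6.9, 10.5]
gripper_width: 31.2
gripper_force: 44.6
```

Call:
{"method": "arm_command", "body": {"moves": [[0,0,1,0,0,0],[0,0,2,0,0,0],[0,0,3,0,0,0],[0,0,4,0,0,0],[0,0,5,0,0,0],[0,0,6,0,0,0],[0,0,6,0,0,0],[0,0,6,0,0,0],[0,0,6,0,0,0],[0,0,6,0,0,0]]}}

```text
time_s: 16.28
position: [470.2, 88.3, 144.0]
tcp_rot: [3.14, -0.262, -0.173]
force: [-11.9, -6.8, 17.1]
gripper_width: 31.3
gripper_force: 44.1
```

```bash
python3 -c "
from h import *
to([0,0,0])
for q in(.6,.65,.68,.7,.75):
  print(q,((proj('scene',W(PP,[-170*np.cos(.471-q),75,205+170*np.sin(.471-q)]))-[300,130])*6).round(), ((proj('scene',W(PP,[-26,0,293-15*q]))-[300,130])*6).round())
b=read_camera('scene')[130:230,300:430]
cv2.imwrite('pics/s6.png',cv2.resize(b,None,fx=6,fy=6,interpolation=cv2.INTER_CUBIC)[:,:,::-1])"
```

```text
t 16.28 pos [470.2  88.3 144. ] rot [ 3.14  -0.262 -0.173] F [-11.9  -6.8  17.1] w 31.3 44.1
shift [-470.1  167.7   23.5] rotv [  0.1 -15.   -0.1]
0.6 [194. 353.] [233. 346.]
0.65 [195. 367.] [233. 347.]
0.68 [195. 375.] [233. 348.]
0.7 [196. 381.] [233. 349.]
0.75 [197. 396.] [233. 350.]
```

View pics/s6.png

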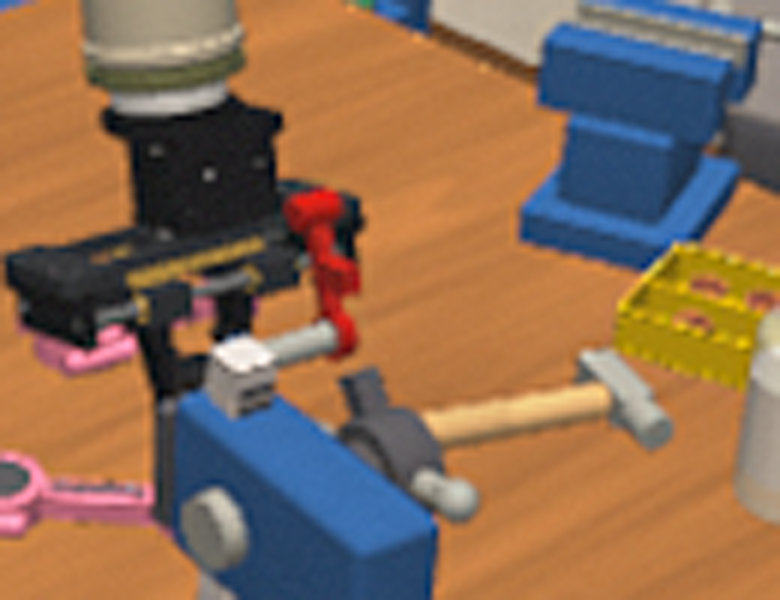

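The catch is still open, with its knob at (315,208), and the lever is down. The force has risen to 17 N, so the ram is just bottoming. I'll push a little further with a firmer grip.

Call:
{"method": "arm_command", "body": {"moves": [[0,0,0,0,0,0],[0.3,0,1,0,0,0],[0.5,0,1.5,0,0,0],[0.8,0,2,0,0,0],[1,0,2.5,0,0,0],[1,0,3,0,0,0],[1,0,3,0,0,0],[1,0,3,0,0,0],[1,0,3,0,0,0],[1,0,3,0,0,0]], "force": 60}}

```text
time_s: 17.17
position: [471.0, 88.2, 141.2]
tcp_rot: [3.139, -0.26, -0.172]
force: [-21.2, -6.5, 24.1]
gripper_width: 31.2
gripper_force: 58.6
```

```bash
python3 -c "
from h import *
pt=lambda r,q:proj('scene',W(PP,[r*np.cos(.471-q),75,205-r*np.sin(.471-q)]))
o0=np.array([280+375/4,90+530/4])-.5+.06;o1=np.array([300+460/6,130+497/6])-.45
r=least_squares(lambda v:pt(v[0],0)-o0,[60]);print(r.x,r.fun)
f=least_squares(lambda v:np.r_[pt(v[0],0)-o0,pt(v[0],v[1])-o1],[60,.6]);print(f.x,f.fun.round(2))
def nxt():
  b=read_camera('scene');cv2.imwrite('pics/s7.png',b[:,:,::-1]);return b
b=nxt();a=cv2.cvtColor(cv2.resize(cv2.imread('pics/s6.png'),(130,100),interpolation=cv2.INTER_AREA),6);g=cv2.cvtColor(b,7)[130:230,300:430]
# shift of tail patch
p=a[74:90,66:84];q=cv2.resize(g,None,fx=8,fy=8,interpolation=2);P=cv2.resize(p,None,fx=8,fy=8,interpolation=2)
m=cv2.matchTemplate(q,P,cv2.TM_CCOEFF_NORMED);_,v,_,l=cv2.minMaxLoc(m);print('shift px',l[0]/8-66,l[1]/8-74,v)
to([0,0,0])"
```

```text
[54.74633249] [-1.01015651  0.61908085]
[57.43306194  0.74104123] [-0.55  1.36 -1.4   0.12]
shift px 0.0 -0.125 0.9925076365470886
t 17.22 pos [470.9  88.2 141.2] rot [ 3.139 -0.26  -0.172] F [-21.7  -7.1  24.7] w 31.2 58.6
shift [-470.1  167.5   21.6] rotv [  0.2 -14.9  -0.1]
```

Call:
{"method": "arm_command", "body": {"moves": [[0.5,0,0.5,0,0,0],[1,0,1,0,0,0],[1,0,1.5,0,0,0],[1,0,2,0,0,0],[1,0,2,0,0,0],[1,0,2,0,0,0],[1,0,2,0,0,0],[1,0,2,0,0,0],[1,0,2,0,0,0],[1,0,2,0,0,0]]}}

```text
time_s: 18.05
position: [471.5, 88.1, 139.2]
tcp_rot: [3.138, -0.258, -0.172]
force: [-28.7, -6.0, 28.6]
gripper_width: 31.1
gripper_force: 58.2
```

Call:
{"method": "arm_command", "body": {"moves": [[0,0,0,0,0,0],[0,0,0,0,0,0],[0,0,0,0,0,0],[0,0,0,0,0,0],[0,0,0,0,0,0],[0,0,0,0,0,0],[0,0,0,0,0,0],[0,0,0,0,0,0],[0,0,0,0,0,0],[0,0,0,0,0,0]]}}

```text
time_s: 18.88
position: [471.5, 88.1, 139.2]
tcp_rot: [3.138, -0.258, -0.172]
force: [-29.4, -6.2, 29.3]
gripper_width: 31.4
gripper_force: 58.2
```

```bash
python3 -c "
from h import *
b=read_camera('scene');a=cv2.imread('pics/s7.png');g=lambda i:cv2.resize(i[130:300,290:430],None,fx=2.8,fy=2.8,interpolation=2)
o=np.hstack([g(a),g(b[:,:,::-1])]);cv2.imwrite('pics/s8.png',o);print(o.shape)"
```

```text
(476, 784, 3)
```

View pics/s8.png

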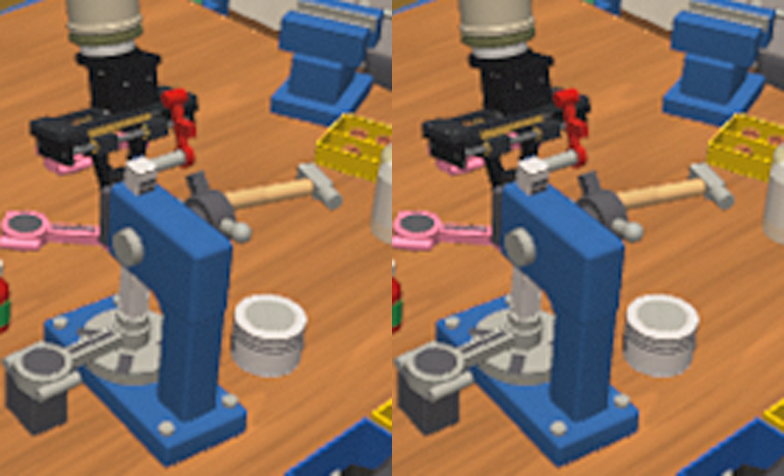

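The ram pad is seated on the con rod with no copper showing. The catch is open and the push holds steady at 29 N. Handing in.

```bash
python3 -c "
from plant import *
print(hand_in())"
```

```text
the job is handed in; nothing more can be done
None
```

I opened the catch and it stayed open, then pulled the lever down until the ram bottomed with no copper showing, and handed in with the gripper still holding it at a steady 29 N or so; no verdict came back.

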